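Unclip the bracket box and sort the left and right ski-brake brackets

ROBOT

A 6-joint arm with a two-finger parallel gripper is mounted at the origin on the work surface. World frame = base frame: x ahead of the robot, y to its left, z up, the work surface at z = 0. Lengths are in m, angles in rad, forces in N, time in s.
With the tool pointing down it reaches from about 0.35 to 0.775 m from the base axis. Payload 7.3 kg.
Tool frame: the origin (TCP) lies at the centre of the arm's flange, where the gripper is bolted on; the fingertips stand 178 mm ahead of it and the grasp point (between the pads) lies 159 mm ahead of it; z points along the fingers, y is the line along which they close (so a half turn about z gives the same grasp; the last joint's range is limited). The gripper opens to 92 mm and grips with 3 to 60 N. Pads are 19 mm wide; open, the fingers measure 130 mm over their backs; the gripper's body (75 mm by 190 mm) begins 47 mm behind the grasp point.
Start: joints at [1.126, 0.342, 1.524, -0, 1.275, -0.146], TCP at [0.155, 0.502, 0.405] pointing down, gripper open.
Joint ranges: [-2.53, 2.53], [-0.77, 2.02], [0.04, 2.7], [-1, 4.14], [0.28, 2.66], [-3.11, 3.11]. Speed limits (rad/s): [2.57, 2.57, 3.14, 3.14, 3.14, 3.14].

INTERFACE

Orientations are given as [roll, pitch, yaw] about the fixed x, y, z axes, in that order (R = Rz(yaw) Ry(pitch) Rx(roll)).
In Python, from cell import telemetry, vision, ticket gives the robot as it stands.
- The arm moves only by the shell command python3 -m crank 'ROWS' [FORCE]. ROWS is JSON, a list of rows, each a list of 5 numbers: the gripper command: -1 is shut, 1 is fully open, values between are in proportion, then the shift along the tool's x, y, z in mm, then the turn about the tool's z in rad. In form: [[fingers, dx, dy, dz, roll], ...]. A call has 1 to 12 rows; each row is the pose to reach, as a shift and turn from the pose commanded when the call began, along the tool's axes at that moment; what a row does not reach only later rows make up. A row lasts 1/12 s, in which the tool goes at most 41.7 mm and 7.16 degrees, less where a joint would pass 70% of its speed; a pose out of reach is approached as far as the arm can. A call with a gripper value outside its range is refused whole. The fingers move at their own pace and stop on an object; FORCE is the grip in N (left out, the last holds). Time passes only in rows, so rows that repeat a pose let the fingers close. It gives the time, the measured TCP pose, the force, the opening and the grip force at its end, in the units of the state.
- telemetry.observe(): the state, without advancing time (a new reading comes with each control period).
- vision.read_camera(name): name is "scene" or "top"; returns (picture, depth): 384x512x3 uint8, red, green, blue; 384x512 float32, m along the optical axis (not along the pixel's ray), 0 where there is no reading.
- vision.get_calibration(name): a dict with "camera_matrix" (3x3 intrinsics, pixels), "rvec" (rotation vector, rad) and "tvec" (3), from world to camera coordinates, as OpenCV has them. Camera axes: x right, y down, z forward; pixel columns grow to the right and rows downward; lengths in m; the calibration is good to about 2 mm. A picture is of the moment at which its call begins. get_calibration takes no time and is no camera call.
- ticket.hand_in(): hands the job in; it is judged then, once.
The state is a dict: "time": time; "qpos": joint angles; "qvel": joint speeds; "joint_efforts": joint torques, N m; "tool_pos": TCP position; "tool_rot": TCP orientation; "contact_force": force on the tool from outside, world axes, zero at the start; "torque": the same for the moment, N m; "opening": finger opening in m; "grip_force": force on a finger pad.
Only numpy, scipy, OpenCV 4.12 (cv2) and the standard library are available. Lean on these libraries where they do the work, as an engineer would, in place of code of your own. Each camera call takes 0.05 s, during which the arm holds its last target. There are 200 camera calls.

TASK

Open the black parts box by squeezing the two yellow snap tabs of its cover together and, still squeezing, lifting the cover off; set the cover down squarely on the middle of the green rubber mat, right way up. Then put the left-hand bracket from the box in the orange tray and the right-hand one in the blue tray, each standing flat on its base. Set everything down rather than dropping it, and leave the glue bottle, screwdriver and tape roll alone.

Things in the scene. Friction and masses are not known exactly. Their poses are not given: they have to be found in the camera images.
- parts_box: (all sizes here in mm) black open-topped parts box, fixed to the bench: outer 112 (its x) x 160 (its y) x 58 high, walls 6 thick, floor 4 thick. Inside the middle of each y wall a steel keeper lip, 40 long (x), 6 thick, top level with the rim, juts 6 inward. Origin at the centre of its underside, z up. Box and mat may have changed places.
- cover: grey clip-on cover, 0.18 kg, clipped on the box at the start, square with it: plate 116 (x) x 164 (y) x 5. Origin: middle of the plate's underside (58 above the bench when on the box), z up. Four corner legs reach 16 below the origin and fit inside the box; it stands on them when set down. Two yellow snap tabs stand on top; hooks under it hold it until both are pressed in, then it lifts straight off
- tab_a (a joint): travel (m) of the yellow finger tab on the cover's +y side: 0 out (hooked), 0.009 pressed inward to its stop; free of the box from about 0.006; springs back, 3 N at 0, 5.3 N at the stop. Tab 30 wide (x), 7 thick (y), top 37 above the cover's origin, outer face 30 from the cover's middle along y: pinch both tabs along the cover's y, 60 apart over both, 42 when fully squeezed
- tab_b (a joint): the same for the mirror-image tab on the cover's -y side. Each tab drives a hook bar under the plate (down to 13.5 below the origin) that reaches 4 mm under a steel keeper lip of the box
- mat: green rubber mat fixed on the bench, 150 (x) x 200 (y) x 3 thick. Origin at the centre of its underside.
- bracket_left: left-hand steel bracket, 60 g, starts standing in one half of the box (which varies), x within 0.3 rad of the box's x. Flat L base 5 thick: bar 50 (x) x 18 (y), at its +x end a foot 18 (x) x 16 (y) jutting to +y: seen from above with the foot end away from you, to your left. Lug 10 (x) x 18 (y) amid the bar, top 32 above underside: pinch along x. Origin under the lug, underside; z up
- bracket_right: right-hand steel bracket, 60 g, starts standing in one half of the box (which varies), x within 0.3 rad of the box's x. Flat L base 5 thick: bar 50 (x) x 18 (y), at its +x end a foot 18 (x) x 16 (y) jutting to -y: seen from above with the foot end away from you, to your right. Lug 10 (x) x 18 (y) amid the bar, top 32 above underside: pinch along x. Origin under the lug, underside; z up
- tray_left_floor (a point): orange open tray fixed to the bench, for the left-hand bracket (a white outline of that bracket is inlaid in its floor): outer 124 (x) x 114 (y) x 20 high, walls 4, floor 4 thick, so inside 116 x 106. This point is the middle of the floor's upper face; z up. The trays' places may be swapped.
- tray_right_floor (a point): blue open tray fixed to the bench, for the right-hand bracket (a white outline of that bracket is inlaid in its floor): outer 124 (x) x 114 (y) x 20 high, walls 4, floor 4 thick, so inside 116 x 106. This point is the middle of the floor's upper face; z up. The trays' places may be swapped.
- glue_bottle: bystander: standing white bottle with blue label, 48 across, 130 tall. Origin at the centre of its underside.
- screwdriver: bystander: red-handled screwdriver lying on the bench, about 200 long, roughly along world y. Origin under its middle.
- tape_roll: bystander: blue roll of tape lying flat, 90 across, 24 high. Origin at the centre of its underside.
Not all that is in view belongs to the job. There is more than one size of the mat; the one meant has the size given above.

How it is judged:
On the way, in this order (a step that is already met when the one before it is completed fails the run):
1. the cover is lifted off the box with both tabs squeezed in (value of joint each of tab_a, tab_b above 0.004 m and z of cover in the frame of parts_box above 0.08 m), for 0.1 s.
2. the cover stands on the mat, right way up and let go (horizontal distance between cover and mat below 0.035 m and angle between the x axis of cover and the x axis of mat, either way round below 0.35 rad and z of cover in the frame of mat below 0.025 m and angle between cover's own z axis and vertical below 0.1 rad and linear speed of cover below 0.03 m/s and contact force between the fingers and cover below 0.1 N), for 0.2 s.
At the end, for the whole second after the job is handed in: cover at rest on the mat right way up, within 35 mm of its middle and 0.35 rad of square, tilt under 0.1; left bracket flat on the floor of the orange tray and right bracket on that of the blue tray, at rest, within 6 mm of the floor, tilt under 0.15 rad (horizontal distance between cover and mat below 0.035 m and angle between the x axis of cover and the x axis of mat, either way round below 0.35 rad and z of cover in the frame of mat below 0.025 m and angle between cover's own z axis and vertical below 0.1 rad and linear speed of each of cover, bracket_left, bracket_right below 0.03 m/s and x of bracket_left in the frame of tray_left_floor between -0.058 and 0.058 m and y of bracket_left in the frame of tray_left_floor between -0.053 and 0.053 m and z of bracket_left in the frame of tray_left_floor below 0.006 m and angle between each of bracket_left, bracket_right's own z axis and vertical below 0.15 rad and x of bracket_right in the frame of tray_right_floor between -0.058 and 0.058 m and y of bracket_right in the frame of tray_right_floor between -0.053 and 0.053 m and z of bracket_right in the frame of tray_right_floor below 0.006 m); the robot touches nothing.
It fails at once if the glue bottle, screwdriver or tape roll is shoved more than 30 mm, or the bottle knocked over (distance of any of glue_bottle, screwdriver, tape_roll from where it was at the start of the episode above 0.03 m or angle between glue_bottle's own z axis and vertical above 0.5 rad).
It fails at once if the left bracket is dropped (faster than 0.8 m/s within 30 mm of the bench) (height (world z) of bracket_left below 0.03 m and linear speed of bracket_left above 0.8 m/s).
It fails at once if the right bracket is dropped (faster than 0.8 m/s within 30 mm of the bench) (height (world z) of bracket_right below 0.03 m and linear speed of bracket_right above 0.8 m/s).
It fails at once if the cover is dropped (faster than 0.7 m/s within 45 mm of the bench) (height (world z) of cover below 0.045 m and linear speed of cover above 0.7 m/s).
It also fails if it takes over 72 s, if anything falls off the work surface, if the arm or the gripper's body presses on something with over 40 N, if the wrist force passes 120 N, or if a joint passes its speed limit or range.

## Working session

There is one attempt and no reset: what is moved stays moved. The work goes in short steps, Python scripts to look and compute and a shell command to move; the robot and the scene stay as the last step left them, time stands still between calls to the robot, and variables do not carry over. Pictures are saved under pics/ and viewed, at most 10 in all, crops included, and the job is handed in when it is done.

```bash
mkdir -p pics; cat > h.py <<'E'
import numpy as np, cv2
from cell import telemetry, vision, ticket
def cam(n):
    c=vision.get_calibration(n);K=np.array(c["camera_matrix"],float);R=cv2.Rodrigues(np.array(c["rvec"],float))[0];t=np.array(c["tvec"],float).ravel()
    return K,R,t
def shot(n,save=None):
    p,d=vision.read_camera(n)
    if save: cv2.imwrite(save,p[...,::-1])
    return p,d
def ray(n,uv,z):
    K,R,t=cam(n);uv=np.atleast_2d(uv).astype(float)
    d=np.c_[uv,np.ones(len(uv))]@np.linalg.inv(K).T@R; o=-R.T@t
    return o+d*((z-o[2])/d[:,2])[:,None]
def cloud(n,d):
    K,R,t=cam(n);v,u=np.mgrid[:d.shape[0],:d.shape[1]]
    P=np.stack([u,v,np.ones_like(u)],-1)@np.linalg.inv(K).T*d[...,None]
    return (P-t)@R
E
python3 - <<'E'
from h import *
for n in("top","scene"):
    p,d=shot(n,f"pics/{n}0.png"); np.savez(f"{n}0.npz",p=p,d=d); K,R,t=cam(n); print(n,-R.T@t,K[0,0])
s=telemetry.observe();print(s)
E
```

```text
top [0.41048471 0.00576922 1.10900862] 379.523784839056
scene [1.15381479 0.17608197 1.07127858] 380.2810858061704
{'time': 0.1, 'qpos': array([ 1.12597270e+00,  3.42643738e-01,  1.52490252e+00,  4.08822662e-05,
        1.27539826e+00, -1.46011196e-01]), 'qvel': array([ 7.50628788e-04, -2.54848335e-03, -2.32132708e-03,  9.49460596e-05,
       -1.55517981e-03, -1.67069229e-06]), 'joint_efforts': array([ 2.36665393e-03, -4.31997728e+01, -2.44696230e+01,  7.20825372e-02,
        5.24606660e-02, -6.51111532e-05]), 'tool_pos': array([0.15448133, 0.50163692, 0.40412575]), 'tool_rot': array([-3.14026086e+00, -2.35366167e-04,  2.84276814e+00]), 'contact_force': array([-0.57885133,  0.63368071, -0.13278399]), 'torque': array([-0.02433546, -0.00133769, -0.05149321]), 'grip_force': 0.0, 'opening': 0.09183847547973803}
```

View pics/top0.png

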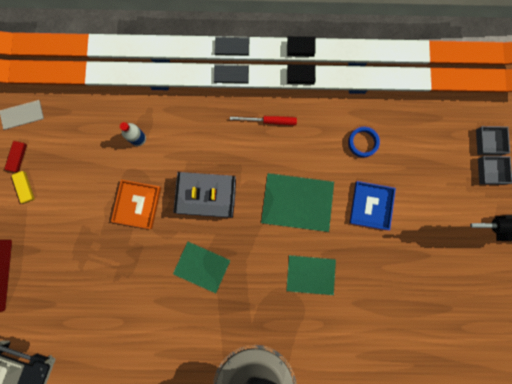

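View pics/scene0.png

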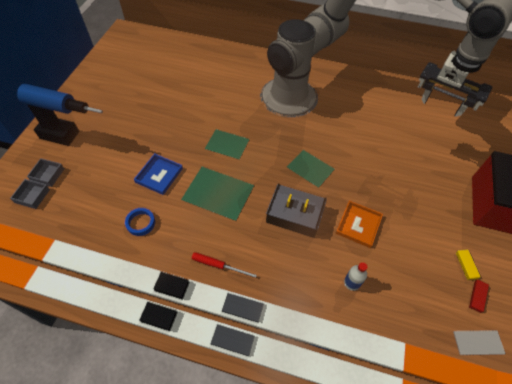

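The top view shows the box with its yellow tabs at px (205,195), the big green mat at (298,202), the orange tray at (135,205) and the blue tray at (372,205). The bottle is at (130,132), the screwdriver at (265,120) and the tape at (364,142). Next I'll measure these.

```bash
cat >> h.py <<'E'
def comps(p,lo,hi,amin=60):
    h=cv2.cvtColor(p,cv2.COLOR_RGB2HSV);m=cv2.inRange(h,lo,hi)
    cs=cv2.findContours(m,cv2.RETR_EXTERNAL,cv2.CHAIN_APPROX_NONE)[0]
    return sorted([c for c in cs if cv2.contourArea(c)>=amin],key=cv2.contourArea,reverse=True)
def rect(n,c,z):
    q=ray(n,c[:,0],z)[:,:2]; (cx,cy),(w,h),a=cv2.minAreaRect((q*1000).astype(np.float32))
    # long axis direction
    L=np.radians(a if w>h else a+90); L=(L+np.pi/2)%np.pi-np.pi/2
    return np.round([cx,cy,max(w,h),min(w,h),L],2)
E
python3 - <<'E'
from h import *
f=np.load("top0.npz");p,d=f["p"],f["d"]
print("green");[print(rect("top",c,.003)) for c in comps(p,(65,80,40),(88,255,255))[:3]]
print("orange");[print(rect("top",c,.020)) for c in comps(p[:],(5,200,150),(18,255,255)) if 80<c[:,0,0].mean()<180 and 150<c[:,0,1].mean()<250]
print("blue");[print(rect("top",c,.020)) for c in comps(p,(105,150,60),(125,255,255))[:4]]
print("yellow");[print(rect("top",c,.095),cv2.contourArea(c)) for c in comps(p,(22,120,80),(35,255,255),15)]
W=cloud("top",d)
m=(W[...,2]>.054)&(W[...,2]<.075);m[:150]=0;m[240:]=0;m[:,:165]=0;m[:,245:]=0
c=max(cv2.findContours(m.astype(np.uint8),0,1)[0],key=cv2.contourArea);print("cover",rect("top",c,.063),np.median(W[m][:,2]))
m=(W[...,2]>.09)&(W[...,2]<.12);m[:150]=0;m[240:]=0;m[:,:165]=0;m[:,245:]=0
for c in cv2.findContours(m.astype(np.uint8),0,1)[0]:print("tab",rect("top",c,.095))
E
```

```text
green
[ 518.81 -117.84  195.15  143.78    1.46]
[328.28 157.09 131.43  96.53   1.17]
[ 310.08 -156.14  131.08   96.06    1.5 ]
orange
[ 5.0569e+02  3.4874e+02  1.2511e+02  1.1604e+02 -1.6000e-01]
blue
[ 5.1044e+02 -3.3263e+02  1.2240e+02  1.1395e+02 -1.7000e-01]
[ 700.07 -312.23   88.69   83.14   -0.78]
yellow
[5.3965e+02 6.2970e+02 8.5230e+01 3.6960e+01 4.0000e-01] 394.0
[5.3100e+02 1.7172e+02 2.9760e+01 1.3400e+01 1.0000e-02] 44.0
[5.2772e+02 1.2059e+02 3.2490e+01 8.0600e+00 3.0000e-02] 24.5
cover [532.21 147.27 163.32 116.26   1.51] 0.06224589352621007
tab [ 5.3041e+02  1.2066e+02  2.7890e+01  7.0800e+00 -1.3000e-01]
tab [5.3235e+02 1.7303e+02 2.7120e+01 5.3700e+00 4.0000e-02]
```

```bash
cat >> h.py <<'E'
from scipy.spatial.transform import Rotation as Ro
def to(x,y,z,yaw=None):
    """tool-axis shift (mm) and turn to TCP target x,y,z mm, tool yaw"""
    s=telemetry.observe();R=Ro.from_euler('xyz',s["tool_rot"]).as_matrix()
    d=R.T@(np.array([x,y,z])-1000*s["tool_pos"])
    w=0 if yaw is None else -(((yaw-s["tool_rot"][2])+np.pi)%(2*np.pi)-np.pi)
    print("shift",d.round(1),"roll",round(w,3),"pos",(1000*s["tool_pos"]).round(1),"rot",s["tool_rot"].round(3),"F",s["contact_force"].round(1),"open",round(s["opening"],4),"grip",s["grip_force"],"t",s["time"])
E
python3 -c "
from h import *
to(532,147,330,3.08)"
```

```text
shift [-465.2 -227.7   74.3] roll -0.237 pos [154.5 501.6 404.1] rot [-3.14  -0.     2.843] F [-0.6  0.6 -0.1] open 0.0918 grip 0.0 t 0.1
```

```bash
python3 -m crank '[[1,-30,-15,5,-0.1],[1,-66,-32,10,-0.2],[1,-102,-50,16,-0.237],[1,-138,-68,22,-0.237],[1,-174,-86,28,-0.237],[1,-210,-104,34,-0.237],[1,-246,-122,40,-0.237],[1,-282,-140,46,-0.237],[1,-318,-157,52,-0.237],[1,-354,-174,58,-0.237],[1,-390,-191,64,-0.237],[1,-420,-206,70,-0.237]]' ; python3 -c "
from h import *
to(532,147,330,3.08)"
```

```text
time: 1.1
tool_pos: [0.4969, 0.1791, 0.3342]
tool_rot: [-3.141, 0.0, 3.079]
contact_force: [0.2, 0.7, -0.8]
opening: 0.0916
grip_force: 0.0
shift [-37.  -29.9   4.2] roll -0.001 pos [496.9 179.1 334.2] rot [-3.141  0.     3.079] F [ 0.2  0.7 -0.8] open 0.0916 grip 0.0 t 1.1
```

```bash
python3 -m crank '[[1,-20,-15,4,0],[1,-37,-30,4,0],[1,-37,-30,4,0],[1,-37,-30,4,0]]' ; python3 - <<'E'
from h import *
to(532,147,246,3.08)
for n in("top","scene"):
    p,d=shot(n); 
    for c in comps(p,(22,120,80),(35,255,255),8): print(n,rect(n,c,.095),cv2.contourArea(c),c[:,0].mean(0))
    if n=="scene": cv2.imwrite("pics/s1.png",cv2.resize(p[150:270,220:380,::-1],None,fx=5,fy=5))
E
```

```text
time: 1.43
tool_pos: [0.5308, 0.1482, 0.33]
tool_rot: [-3.142, -0.001, 3.078]
contact_force: [-0.4, 0.3, 0.3]
opening: 0.0916
grip_force: 0.0
shift [-1.4 -1.1 84. ] roll -0.002 pos [530.8 148.2 330. ] rot [-3.142e+00 -1.000e-03  3.078e+00] F [-0.4  0.3  0.3] open 0.0916 grip 0.0 t 1.4333
top [5.4006e+02 6.2946e+02 8.4710e+01 3.7540e+01 4.0000e-01] 395.0 [ 22.19230769 186.91025641]
scene [5.9816e+02 6.3990e+02 8.4510e+01 3.9040e+01 4.0000e-01] 360.5 [467.66233766 264.19480519]
scene [-7.3712e+02  7.5542e+02  8.7050e+01  6.2800e+01  3.1000e-01] 103.0 [491.85    6.275]
scene [ 5.3964e+02  1.2081e+02  4.5070e+01  7.6400e+00 -3.0000e-02] 16.0 [288.73076923 200.        ]
```

View pics/s1.png

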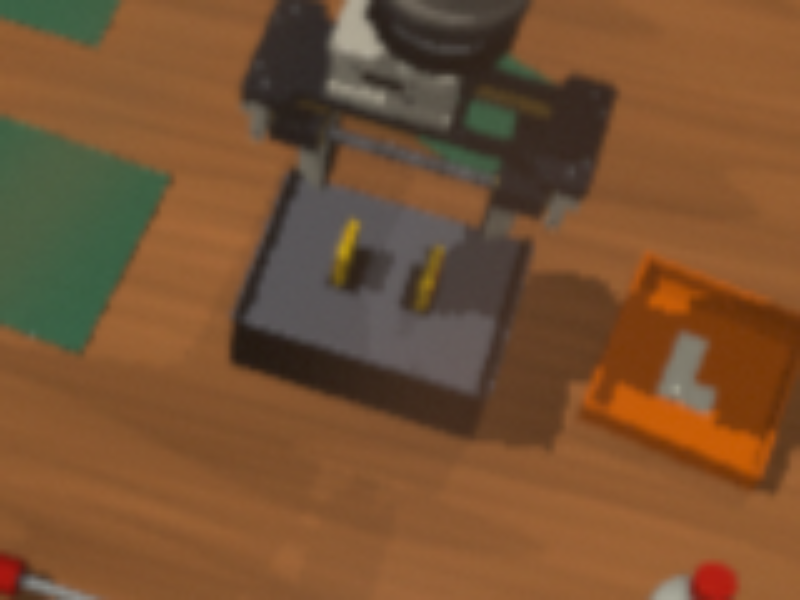

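The crop shows the open fingers aligned with the two yellow tabs and straddling them, at crop px (345,255) and (430,280). I'll descend and squeeze.

```bash
python3 -m crank '[[1,-1,-1,20,0],[1,-1,-1,45,0],[1,-1,-1,65,0],[1,-1,-1,78,0],[1,-1,-1,83,0],[1,-1,-1,84,0],[0,-1,-1,84,0],[-0.5,-1,-1,84,0],[-1,-1,-1,84,0],[-1,-1,-1,84,0],[-1,-1,-1,84,0],[-1,-1,-1,84,0]]' 25; python3 -c "
from h import *
to(532,147,246,3.08)"
```

```text
time: 2.53
tool_pos: [0.5314, 0.1479, 0.2473]
tool_rot: [3.141, 0.001, 3.08]
contact_force: [-0.8, -0.6, 2.0]
opening: 0.0564
grip_force: 3.5
shift [-0.6 -0.9  1.3] roll -0.0 pos [531.4 147.9 247.3] rot [3.141e+00 1.000e-03 3.080e+00] F [-0.8 -0.6  2. ] open 0.0564 grip 3.4887807816267014 t 2.5333
```

```bash
python3 -m crank '[[-1,0,0,0,0],[-1,0,0,0,0],[-1,0,0,0,0],[-1,0,0,0,0],[-1,0,0,0,0],[-1,0,0,0,0]]' 25
```

```text
time: 3.03
tool_pos: [0.5314, 0.148, 0.2474]
tool_rot: [3.141, 0.001, 3.08]
contact_force: [-2.4, -0.3, 6.1]
opening: 0.041
grip_force: 25.0
```

```bash
python3 -m crank '[[-1,0,0,-4,0],[-1,0,0,-10,0],[-1,0,0,-18,0],[-1,0,0,-28,0],[-1,0,0,-40,0],[-1,0,0,-52,0],[-1,0,0,-64,0],[-1,0,0,-72,0],[-1,0,0,-76,0],[-1,0,0,-76,0]]'; python3 - <<'E'
from h import *
to(519,-118,330,3.03)
p,d=shot("scene");cv2.imwrite("pics/s2.png",cv2.resize(p[130:270,180:400,::-1],None,fx=3,fy=3))
E
```

```text
time: 3.87
tool_pos: [0.5314, 0.148, 0.3239]
tool_rot: [3.141, 0.002, 3.08]
contact_force: [0.1, -0.4, -1.2]
opening: 0.0411
grip_force: 25.0
shift [  -4.  -266.3   -6.2] roll 0.05 pos [531.4 148.  323.9] rot [3.141e+00 2.000e-03 3.080e+00] F [ 0.1 -0.4 -1.2] open 0.0411 grip 24.987387657165527 t 3.8667
```

View pics/s2.png

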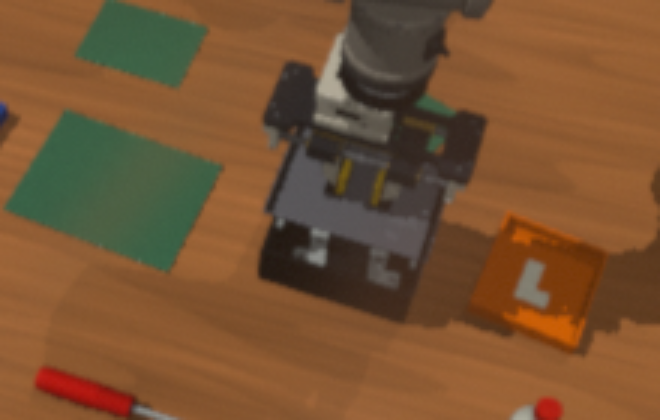

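The cover is off and level in the gripper, with both brackets visible in the box below it. Next I'll carry it over the mat.

```bash
python3 -m crank '[[-1,0,-12,0,0],[-1,-1,-34,0,0.02],[-1,-2,-60,0,0.05],[-1,-2,-90,0,0.05],[-1,-3,-120,0,0.05],[-1,-3,-150,0,0.05],[-1,-3,-180,0,0.05],[-1,-4,-208,0,0.05],[-1,-4,-234,0,0.05],[-1,-4,-254,0,0.05],[-1,-4,-266,0,0.05],[-1,-4,-266,0,0.05]]'; python3 -c "
from h import *
to(519,-118,209,3.03)"
```

```text
time: 4.92
tool_pos: [0.5183, -0.1203, 0.322]
tool_rot: [-3.141, -0.001, 3.027]
contact_force: [-0.7, -0.1, -0.7]
opening: 0.0409
grip_force: 25.0
shift [ -0.5   2.4 113. ] roll -0.003 pos [ 518.3 -120.3  322. ] rot [-3.141e+00 -1.000e-03  3.027e+00] F [-0.7 -0.1 -0.7] open 0.0409 grip 24.98690128326416 t 4.9167
```

```bash
python3 -m crank '[[-1,0,1,15,0],[-1,0,1,38,0],[-1,0,1,62,0],[-1,0,1,82,0],[-1,0,1,96,0],[-1,0,1,103,0],[-1,0,1,107,0],[-1,0,1,109,0],[-1,0,1,111,0],[-1,0,1,113,0],[-1,0,1,114,0],[-1,0,1,114,0]]'; python3 -c "
from h import *
to(519,-118,209,3.03)"
```

```text
time: 5.92
tool_pos: [0.519, -0.1168, 0.209]
tool_rot: [-3.142, 0.001, 3.03]
contact_force: [0.6, 0.2, -2.1]
opening: 0.041
grip_force: 25.0
shift [-0.1 -1.2  0. ] roll -0.0 pos [ 519.  -116.8  209. ] rot [-3.142e+00  1.000e-03  3.030e+00] F [ 0.6  0.2 -2.1] open 0.041 grip 24.98731166124344 t 5.9167
```

```bash
python3 -m crank '[[-1,0,0,1,0],[-1,0,0,2,0],[-1,0,0,2,0]]';  python3 -m crank '[[-1,0,0,1,0],[-1,0,0,1,0],[-1,0,0,1,0]]'
```

```text
time: 6.17
tool_pos: [0.5191, -0.1168, 0.2084]
tool_rot: [-3.141, 0.001, 3.03]
contact_force: [-4.1, 1.1, 11.1]
opening: 0.0415
grip_force: 25.0
time: 6.42
tool_pos: [0.5191, -0.1168, 0.2082]
tool_rot: [-3.141, 0.002, 3.03]
contact_force: [-5.4, 1.0, 18.7]
opening: 0.0418
grip_force: 25.0
```

Contact with the mat is made, so I'll ease off, open and retreat upward.

```bash
python3 -m crank '[[-1,0,0,-1.5,0],[-0.1,0,0,-1.5,0],[0.3,0,0,-1.5,0],[0.7,0,0,-1.5,0],[1,0,0,-1.5,0],[1,0,0,-1.5,0],[1,0,0,-1.5,0],[1,0,0,-1.5,0],[1,0,0,-1.5,0],[1,0,0,-1.5,0],[1,0,0,-1.5,0],[1,0,0,-1.5,0]]'; python3 -m crank '[[1,0,0,-10,0],[1,0,0,-30,0],[1,0,0,-60,0],[1,0,0,-95,0],[1,0,0,-125,0],[1,0,0,-140,0],[1,0,0,-140,0]]'; python3 - <<'E'
from h import *
p,d=shot("top");np.savez("t1.npz",p=p,d=d)
cv2.imwrite("pics/t1.png",cv2.resize(p[150:250,90:250,::-1],None,fx=5,fy=5,interpolation=cv2.INTER_CUBIC))
p,d=shot("scene");np.savez("s1.npz",p=p,d=d)
W=cloud("scene",d);print("plate z",np.median(W[185:205,190:215,2]))
cv2.imwrite("pics/s3.png",cv2.resize(p[130:260,170:330,::-1],None,fx=4.5,fy=4.5,interpolation=cv2.INTER_CUBIC))
E
```

```text
time: 7.42
tool_pos: [0.519, -0.1168, 0.2071]
tool_rot: [3.141, -0.0, 3.03]
contact_force: [-0.2, 0.2, 0.4]
opening: 0.0915
grip_force: 0.0
time: 8.0
tool_pos: [0.5196, -0.117, 0.3521]
tool_rot: [-3.14, 0.008, 3.03]
contact_force: [1.2, 0.0, -0.0]
opening: 0.092
grip_force: 0.0
plate z 0.024311617585516816
```

View pics/t1.png

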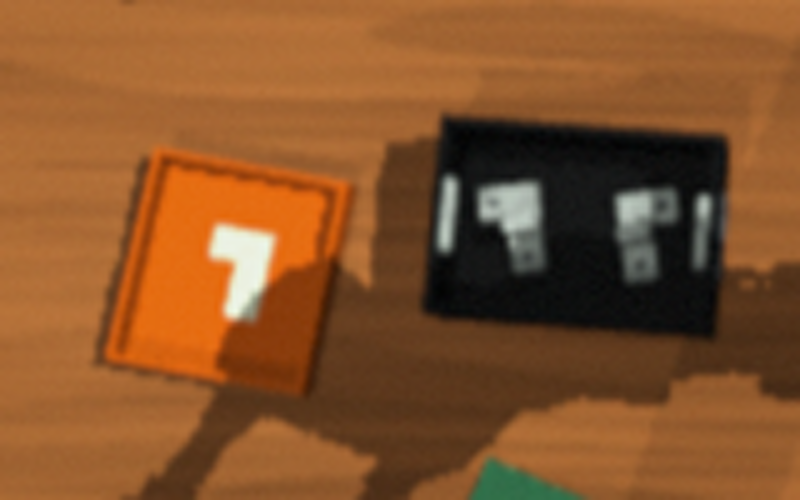

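View pics/s3.png

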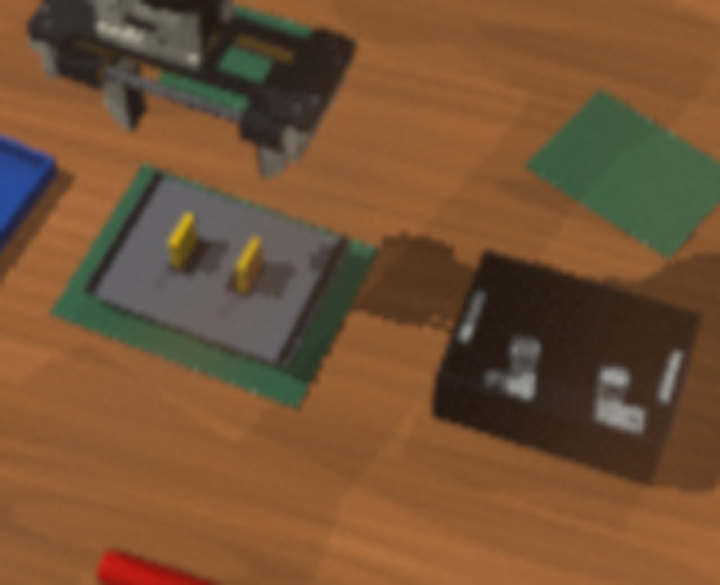

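The cover sits squarely on the mat, right way up. The bracket at top-crop px (515,225) has its foot to +y, so it's the left-hand one. The bracket at (640,235) has its foot to -y, so it's the right-hand one.

```bash
cat > br.py <<'E'
from h import *
def brackets():
    for n,f in(("top","t1.npz"),("scene","s1.npz")):
        f=np.load(f);p,d=f["p"],f["d"];W=cloud(n,d)
        c=np.array([.532,.147]);e=np.array([np.cos(-.06),np.sin(-.06)]);g=np.array([-e[1],e[0]])
        a=(W[...,:2]-c)@e;b=(W[...,:2]-c)@g;z=W[...,2]
        bright=p.max(2)>85
        ins=(abs(a)<.048)&(abs(b)<.060)&bright
        for s in(1,-1):
            m=ins&(b*s>0); lug=m&(z>.03)&(z<.045); base=m&(z>.004)&(z<.016)
            print(n,s,"lug",lug.sum(),W[lug].mean(0).round(4),"base",base.sum(),np.median(z[base]).round(4))
            v,u=np.nonzero(lug); print("  lug by ray z=.036",(1000*ray(n,[[u.mean(),v.mean()]],.036)[0,:2]).round(1))
            if n=="top":
                q=ray(n,np.argwhere(m)[:,::-1],.009)[:,:2]
                (cx,cy),wh,an=cv2.minAreaRect((1000*q).astype(np.float32));print("  all-mask rect",np.round([cx,cy,*wh,an],1))
                u,v,w,h=cv2.boundingRect(m.astype(np.uint8));print((p[v-1:v+h+1,u-1:u+w+1].max(2)));print((1000*z[v-1:v+h+1,u-1:u+w+1]).round().astype(int),u-1,v-1)
brackets()
E
python3 br.py
```

```text
top 1 lug 26 [0.535  0.1823 0.0345] base 93 0.0084
  lug by ray z=.036 [534.8 182. ]
  all-mask rect [536.6 189.9  47.1  29.1   2. ]
[[ 21  20  23  24  23  24  21  29  36  39  39  33  28]
 [ 32  41  51  56  66  68  70  85  99 103  97  75  38]
 [ 83 100 121 132 150 154 157 162 167 167 157 112  52]
 [133 154 168 178 187 191 192 193 188 186 176 127  59]
 [153 161 161 174 191 197 197 194 187 183 174 130  61]
 [155 154 136 151 183 195 194 188 182 180 174 134  65]
 [163 176 160 168 186 193 191 185 184 185 176 145  73]
 [165 186 180 179 175 186 187 187 189 194 179 149  79]
 [132 149 145 143 162 186 193 195 200 197 176 139  73]
 [ 71  83  78  87 146 194 201 198 197 193 173 128  64]
 [ 30  30  26  48 122 188 196 179 172 159 143 111  59]
 [ 16  14  13  24  76 136 152 131 121 112 106  96  59]
 [ 12  17  10  15  30  85 139 118 104 104 102  98  61]
 [ 16  15  17  18  18  76 148 131 113 112 113 104  64]
 [ 21  19  20  23  20  59 122 121 113 111 110 106  67]
 [ 23  20  23  22  18  38  87 107  99  86  94 100  72]
 [ 22  23  22  22  20  29  67  92  84  68  81  92  73]
 [ 24  23  22  23  18  25  58  8
[... 3012 characters left out ...]
   2]
 [   0    2   -1    6   11    6    6    5    9    3    6    6    7    5]
 [   5    3    1    8    7    9   11    8   10    0    3    7    3    1]
 [   2    3    6    8    6    7   14   11   10    4    2    3    5   -2]
 [   0    3    1    8   10    6    8    4   10    3    4    4   -1    3]
 [   3    2    4    5    8    9   11   10    8    1    1    3    0    6]
 [   2    4    0    7    5    7    5    9    7    5    2    2   -3    5]
 [   4    6    3    6    2   12    8    5    2    1    2    2    3    2]] 212 187
scene 1 lug 23 [0.5361 0.1824 0.0367] base 60 0.0097
  lug by ray z=.036 [535.7 182.4]
scene -1 lug 19 [0.5306 0.1173 0.0357] base 34 0.0096
  lug by ray z=.036 [530.8 117.3]
```

```bash
python3 - <<'E'
from h import *
p=np.load("t1.npz")["p"].max(2).astype(float)
def cross(prof,lv): # first rise
    i=np.nonzero((prof[:-1]<lv)&(prof[1:]>=lv))[0][0]; return i+(lv-prof[i])/(prof[i+1]-prof[i])
def fit(uv):
    q=ray("top",uv,.009)[:,:2]; l=cv2.fitLine((q*1000).astype(np.float32),cv2.DIST_HUBER,0,.01,.01).ravel(); return np.degrees(np.arctan2(l[1],l[0])).round(1)
for nm,u0,u1,side,v0,v1 in(("left",187,196,"R",187,193),("right",214,219,"L",189,193)):
    print(nm,"front",fit([(u,181+cross(p[181:195,u],90)) for u in range(u0,u1+1)]))
    vs=list(range(v0,v1+1))+list(range(199,203))
    if side=="R": e=[(205-cross(p[v,190:206][::-1],.5*p[v,194:198].max()),v) for v in vs]
    else: e=[(208+cross(p[v,208:220],.5*p[v,214:220].max()),v) for v in vs]
    print("  side",fit(e),np.round(e,1)[:,0])
to(535.5,182,330,1.57+.1)
E
```

```text
left front -83.0
  side 7.2 [197.5 197.5 197.5 197.6 197.7 197.7 197.6 198.3 198.6 198.7 198.8]
right front -81.8
  side 8.5 [212.7 212.6 212.8 212.8 212.9 213.7 213.9 214.  214.1]
shift [ 16.7 298.7  17.9] roll 1.36 pos [ 518.7 -116.7  348. ] rot [-3.141e+00  1.000e-03  3.030e+00] F [1.  0.4 0. ] open 0.0919 grip 0.0 t 8.1
```

```bash
python3 -m crank '[[0.5,1,12,2,0.11],[0,2,34,4,0.23],[-0.22,4,58,6,0.35],[-0.22,6,84,8,0.47],[-0.22,7,110,10,0.59],[-0.22,9,136,12,0.71],[-0.22,10,162,14,0.83],[-0.22,12,186,16,0.95],[-0.22,13,206,18,1.07],[-0.22,14,222,18,1.19],[-0.22,14,232,18,1.3],[-0.22,14,233.6,18,1.314]]';  python3 -m crank '[[-0.22,0,0,10,0],[-0.22,0,0,30,0],[-0.22,0,0,30,0]]'; python3 -c "
from h import *
to(530.5,117,190,1.716)"
```

```text
time: 9.1
tool_pos: [0.5307, 0.1185, 0.3276]
tool_rot: [-3.139, -0.001, 1.714]
contact_force: [-0.0, -0.1, 0.5]
opening: 0.0362
grip_force: 0.0
time: 9.35
tool_pos: [0.5298, 0.116, 0.2951]
tool_rot: [-3.134, -0.0, 1.718]
contact_force: [0.0, -0.3, -1.1]
opening: 0.036
grip_force: 0.0
shift [  0.8   1.6 105.1] roll 0.002 pos [529.8 116.  295.1] rot [-3.134 -0.     1.718] F [ 0.  -0.3 -1.1] open 0.036 grip 0.0 t 9.35
```

```bash
python3 -m crank '[[-0.22,0.5,1,20,0],[-0.22,0.5,1,45,0],[-0.22,0.5,1,68,0],[-0.22,0.5,1,85,0],[-0.22,0.5,1,97,0],[-0.22,0.5,1,102,0],[-0.22,0.5,1,103,0],[-0.22,0.5,1,103,0]]'; python3 -c "
from h import *
to(530.5,117,192,1.716)"; python3 -m crank '[[-0.6,0,0,0,0],[-0.7,0,0,0,0],[-0.8,0,0,0,0],[-1,0,0,0,0],[-1,0,0,0,0],[-1,0,0,0,0],[-1,0,0,0,0],[-1,0,0,0,0]]' 25
```

```text
time: 10.02
tool_pos: [0.5322, 0.1171, 0.1963]
tool_rot: [-3.141, -0.0, 1.716]
contact_force: [-0.9, -0.2, -0.2]
opening: 0.0356
grip_force: 0.0
shift [ 0.1 -1.7  4.3] roll 0.0 pos [532.2 117.1 196.3] rot [-3.141 -0.     1.716] F [-0.9 -0.2 -0.2] open 0.0356 grip 0.0 t 10.0167
time: 10.68
tool_pos: [0.5321, 0.1176, 0.1967]
tool_rot: [3.141, -0.0, 1.716]
contact_force: [-1.7, -0.4, 6.0]
opening: 0.0101
grip_force: 25.0
```

```bash
python3 -m crank '[[-1,0,0,-5,0],[-1,0,0,-15,0],[-1,0,0,-35,0],[-1,0,0,-60,0],[-1,0,0,-85,0],[-1,0,0,-105,0],[-1,0,0,-115,0],[-1,0,0,-115,0]]'; python3 -c "
from h import *
to(510,-333,312,1.716)"
```

```text
time: 11.35
tool_pos: [0.5325, 0.1176, 0.314]
tool_rot: [3.136, 0.0, 1.716]
contact_force: [0.7, -0.2, -0.8]
opening: 0.0098
grip_force: 25.0
shift [-442.7  -87.5    1.6] roll -0.0 pos [532.5 117.6 314. ] rot [3.136 0.    1.716] F [ 0.7 -0.2 -0.8] open 0.0098 grip 24.999736547470093 t 11.35
```

```bash
python3 -m crank '[[-1,-10,-2,0,0],[-1,-30,-6,0,0],[-1,-60,-12,0,0],[-1,-95,-19,0,0.05],[-1,-130,-26,0,0.1],[-1,-165,-33,0,0.15],[-1,-200,-40,0,0.2],[-1,-235,-46,0,0.25],[-1,-270,-53,0,0.31],[-1,-305,-60,0,0.31],[-1,-335,-66,0,0.31],[-1,-355,-70,0,0.31]]'; python3 -m crank '[[-1,0,0,0,0],[-1,0,0,0,0]]'; python3 -c "
from h import *
to(510,-333,230,1.40)"
```

```text
time: 12.35
tool_pos: [0.5128, -0.2472, 0.3091]
tool_rot: [-3.139, -0.001, 1.404]
contact_force: [0.1, -0.3, -1.0]
opening: 0.0097
grip_force: 25.0
time: 12.52
tool_pos: [0.5131, -0.2451, 0.3092]
tool_rot: [-3.138, -0.002, 1.403]
contact_force: [-0.3, 0.5, -1.2]
opening: 0.0099
grip_force: 25.0
shift [-87.3  11.9  79. ] roll 0.003 pos [ 513.1 -245.1  309.2] rot [-3.138e+00 -2.000e-03  1.403e+00] F [-0.3  0.5 -1.2] open 0.0099 grip 24.99990016222 t 12.5167
```

Next I'll move laterally over the tray, then lower. Contact with the floor at 4 mm should come at TCP z ≈ 196.7.

```bash
python3 -m crank '[[-1,-15,2,0,0],[-1,-40,5,0,0],[-1,-65,9,0,0],[-1,-82,12,5,0],[-1,-87,12,15,0],[-1,-87,12,32,0],[-1,-87,12,52,0],[-1,-87,12,72,0],[-1,-87,12,88,0],[-1,-87,12,98,0],[-1,-87,12,103,0],[-1,-87,12,105,0]]'; python3 -c "
from h import *
to(510,-333,197,1.40)"
```

```text
time: 13.52
tool_pos: [0.5115, -0.3309, 0.205]
tool_rot: [-3.14, -0.001, 1.406]
contact_force: [0.2, -0.7, -0.3]
opening: 0.01
grip_force: 25.0
shift [-2.3 -1.2  8. ] roll 0.006 pos [ 511.5 -330.9  205. ] rot [-3.140e+00 -1.000e-03  1.406e+00] F [ 0.2 -0.7 -0.3] open 0.01 grip 24.99991625547409 t 13.5167
```

```bash
python3 -m crank '[[-1,0,0,2,0],[-1,0,0,4,0],[-1,0,0,6,0],[-1,0,0,7,0],[-1,0,0,8,0],[-1,0,0,8,0]]';  python3 -m crank '[[-1,0,0,1,0],[-1,0,0,1,0],[-1,0,0,1,0]]'
```

```text
time: 14.02
tool_pos: [0.5116, -0.3316, 0.1983]
tool_rot: [3.141, 0.0, 1.406]
contact_force: [0.4, -0.2, -0.8]
opening: 0.0095
grip_force: 25.0
time: 14.27
tool_pos: [0.5116, -0.3316, 0.1972]
tool_rot: [3.142, -0.0, 1.406]
contact_force: [0.1, -0.8, -0.5]
opening: 0.0095
grip_force: 25.0
```

```bash
python3 -m crank '[[-1,0,0,0.7,0],[-1,0,0,0.7,0],[-1,0,0,1.2,0],[-1,0,0,1.2,0]]'
```

```text
time: 14.6
tool_pos: [0.5117, -0.3316, 0.1967]
tool_rot: [3.141, 0.0, 1.406]
contact_force: [-1.2, 1.7, 5.0]
opening: 0.0099
grip_force: 25.0
```

```bash
python3 -m crank '[[-0.7,0,0,0,0],[-0.5,0,0,0,0],[-0.3,0,0,0,0],[-0.22,0,0,0,0],[-0.22,0,0,0,0],[-0.22,0,0,-8,0],[-0.22,0,0,-25,0],[-0.22,0,0,-50,0],[-0.22,0,0,-80,0],[-0.22,0,0,-105,0],[-0.22,0,0,-115,0],[-0.22,0,0,-115,0]]'; python3 - <<'E'
from h import *
to(535.5,182,300,1.696)
p,d=shot("top");W=cloud("top",d)
cv2.imwrite("pics/t2.png",cv2.resize(p[150:250,90:410,::-1],None,fx=2.5,fy=2.5,interpolation=cv2.INTER_CUBIC))
E
```

```text
time: 15.6
tool_pos: [0.512, -0.332, 0.3142]
tool_rot: [3.136, 0.003, 1.406]
contact_force: [0.2, 0.2, -0.1]
opening: 0.036
grip_force: 0.0
shift [510.9 -61.3  12.4] roll -0.29 pos [ 512.  -332.   314.2] rot [3.136e+00 3.000e-03 1.406e+00] F [ 0.2  0.2 -0.1] open 0.036 grip 0.0 t 15.6
```

View pics/t2.png

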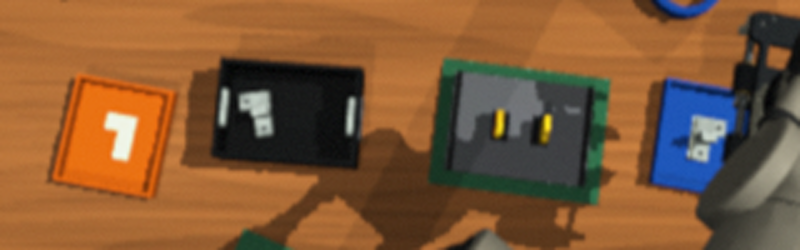

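The right-hand bracket stands in the blue tray at crop px (705,138), the cover is square on the mat at (520,127), and the left bracket is still in the box at (257,112). I'll go back for it.

```bash
python3 -m crank '[[-0.22,12,-1,0,0],[-0.22,40,-5,0,0],[-0.22,75,-9,0,-0.05],[-0.22,112,-13,0,-0.1],[-0.22,150,-18,0,-0.15],[-0.22,188,-23,0,-0.2],[-0.22,226,-27,0,-0.25],[-0.22,264,-32,0,-0.29],[-0.22,302,-36,0,-0.29],[-0.22,340,-41,0,-0.29],[-0.22,375,-45,0,-0.29],[-0.22,405,-49,0,-0.29]]'; python3 -m crank '[[-0.22,0,0,0,0],[-0.22,0,0,0,0]]'; python3 -c "
from h import *
to(536,182,300,1.696)"
```

```text
time: 16.65
tool_pos: [0.5285, 0.079, 0.309]
tool_rot: [-3.138, -0.001, 1.697]
contact_force: [0.8, -0.2, -0.1]
opening: 0.0358
grip_force: 0.0
time: 16.82
tool_pos: [0.5288, 0.0779, 0.3092]
tool_rot: [-3.138, -0.001, 1.699]
contact_force: [0.0, -0.6, 0.8]
opening: 0.0358
grip_force: 0.0
shift [102.3  20.5   9.2] roll 0.003 pos [528.8  77.9 309.2] rot [-3.138e+00 -1.000e-03  1.699e+00] F [ 0.  -0.6  0.8] open 0.0358 grip 0.0 t 16.8167
```

```bash
python3 -m crank '[[-0.22,20,4,0,0],[-0.22,50,10,0,0],[-0.22,80,16,0,0],[-0.22,98,20,0,0],[-0.22,102.5,20.5,5,0],[-0.22,102.5,20.5,15,0],[-0.22,102.5,20.5,30,0],[-0.22,102.5,20.5,40,0],[-0.22,102.5,20.5,40,0],[-0.22,102.5,20.5,40,0]]';python3 -c "
from h import *
to(536,182,196,1.696)"
```

```text
time: 17.65
tool_pos: [0.5372, 0.1789, 0.2699]
tool_rot: [-3.139, 0.0, 1.694]
contact_force: [-0.1, 0.7, 0.8]
opening: 0.036
grip_force: 0.0
shift [ 3.2 -0.7 73.9] roll -0.002 pos [537.2 178.9 269.9] rot [-3.139  0.     1.694] F [-0.1  0.7  0.8] open 0.036 grip 0.0 t 17.65
```

```bash
python3 -m crank '[[-0.22,2.5,0,15,0],[-0.22,2.5,0,35,0],[-0.22,2.5,0,54,0],[-0.22,2.5,0,66,0],[-0.22,2.5,0,72,0],[-0.22,2.5,0,74,0],[-0.22,2.5,0,74,0]]';  python3 -m crank '[[-0.6,0,0,0,0],[-0.7,0,0,0,0],[-0.8,0,0,0,0],[-1,0,0,0,0],[-1,0,0,0,0],[-1,0,0,0,0],[-1,0,0,0,0],[-1,0,0,0,0]]' 25
```

```text
time: 18.23
tool_pos: [0.5373, 0.1824, 0.1973]
tool_rot: [3.141, -0.0, 1.695]
contact_force: [0.6, -0.9, 0.1]
opening: 0.0357
grip_force: 0.0
time: 18.9
tool_pos: [0.5371, 0.1827, 0.1975]
tool_rot: [3.141, -0.0, 1.696]
contact_force: [-1.4, -0.3, 5.9]
opening: 0.0098
grip_force: 25.0
```

```bash
python3 -m crank '[[-1,0,0,-5,0],[-1,0,0,-15,0],[-1,0,0,-35,0],[-1,0,0,-60,0],[-1,0,0,-85,0],[-1,0,0,-105,0],[-1,0,0,-115,0],[-1,0,0,-115,0]]'; python3 -c "
from h import *
to(506,349,308,1.41)"
```

```text
time: 19.57
tool_pos: [0.5375, 0.1828, 0.3148]
tool_rot: [3.136, -0.0, 1.696]
contact_force: [0.6, -0.1, -1.2]
opening: 0.0094
grip_force: 25.0
shift [168.8 -10.6   6.9] roll 0.286 pos [537.5 182.8 314.8] rot [ 3.136 -0.     1.696] F [ 0.6 -0.1 -1.2] open 0.0094 grip 24.99992698431015 t 19.5667
```

```bash
python3 -m crank '[[-1,10,0,0,0.03],[-1,30,-2,0,0.08],[-1,60,-4,0,0.14],[-1,90,-6,0,0.2],[-1,120,-8,0,0.26],[-1,145,-10,0,0.286],[-1,162,-11,0,0.286],[-1,168,-11,0,0.286],[-1,168,-11,15,0.286],[-1,168,-11,35,0.286],[-1,168,-11,35,0.286]]'; python3 -c "
from h import *
to(506,349,203,1.41)"
```

```text
time: 20.48
tool_pos: [0.5041, 0.3469, 0.2724]
tool_rot: [-3.135, 0.005, 1.41]
contact_force: [-1.7, -0.7, -1.2]
opening: 0.0097
grip_force: 25.0
shift [ 2.8  1.9 69.4] roll -0.0 pos [504.1 346.9 272.4] rot [-3.135  0.005  1.41 ] F [-1.7 -0.7 -1.2] open 0.0097 grip 24.99984472990036 t 20.4833
```

```bash
python3 -m crank '[[-1,2,1,15,0],[-1,2,1,35,0],[-1,2,1,52,0],[-1,2,1,62,0],[-1,2,1,66,0],[-1,2,1,69,0],[-1,2,1,70,0],[-1,2,1,70,0]]'; python3 -m crank '[[-1,0,0,1.5,0],[-1,0,0,3,0],[-1,0,0,4,0],[-1,0,0,4,0]]'
```

```text
time: 21.15
tool_pos: [0.5068, 0.3498, 0.2077]
tool_rot: [3.141, -0.001, 1.41]
contact_force: [0.6, -0.5, -0.7]
opening: 0.0096
grip_force: 25.0
time: 21.48
tool_pos: [0.5064, 0.3498, 0.2031]
tool_rot: [3.142, -0.0, 1.41]
contact_force: [0.1, -0.4, -0.8]
opening: 0.0098
grip_force: 25.0
```

```bash
python3 -m crank '[[-1,0,0,1.5,0],[-1,0,0,3,0],[-1,0,0,4,0],[-1,0,0,4.8,0],[-1,0,0,4.8,0]]'; python3 -m crank '[[-1,0,0,0.6,0],[-1,0,0,1.2,0],[-1,0,0,1.2,0]]'
```

```text
time: 21.9
tool_pos: [0.5064, 0.3498, 0.198]
tool_rot: [-3.141, 0.0, 1.41]
contact_force: [-0.2, 0.0, -0.7]
opening: 0.0096
grip_force: 25.0
time: 22.15
tool_pos: [0.5065, 0.3498, 0.1975]
tool_rot: [3.141, -0.0, 1.41]
contact_force: [-1.0, -1.0, 2.8]
opening: 0.0095
grip_force: 25.0
```

Contact made, so I'll release, retreat and check.

```bash
python3 -m crank '[[-0.7,0,0,0,0],[-0.5,0,0,0,0],[-0.3,0,0,0,0],[-0.22,0,0,0,0],[-0.22,0,0,0,0],[-0.22,0,0,-8,0],[-0.22,0,0,-25,0],[-0.22,0,0,-50,0],[-0.22,0,0,-80,0],[-0.22,0,0,-105,0],[-0.22,0,0,-115,0],[-0.22,0,0,-115,0]]'; python3 - <<'E'
from h import *
to(506,349,300)
p,d=shot("top");a=p[100:250,90:410,::-1];p2,_=shot("scene")
a=cv2.resize(a,None,fx=1.8,fy=1.8);b=p2[130:300,110:400,::-1];b=cv2.resize(b,(576,338))
cv2.imwrite("pics/f.png",np.vstack([a,b])[:600])
E
```

```text
time: 23.15
tool_pos: [0.507, 0.3501, 0.3154]
tool_rot: [3.137, -0.004, 1.41]
contact_force: [0.8, 0.6, -0.1]
opening: 0.0357
grip_force: 0.0
shift [-1.3 -0.8 15.4] roll 0 pos [507.  350.1 315.4] rot [ 3.137 -0.004  1.41 ] F [ 0.8  0.6 -0.1] open 0.0357 grip 0.0 t 23.15
```

View pics/f.png

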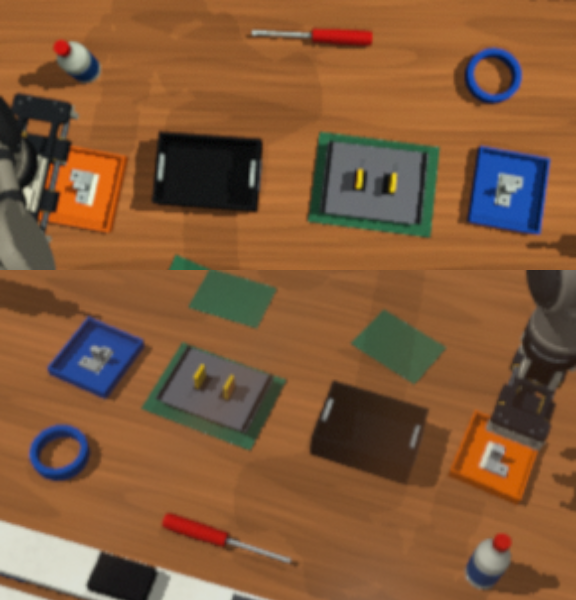

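Both brackets stand flat in their trays (top view: orange (83,185), blue (508,190)). The cover is square on the mat at (375,183), the box is empty and the bystanders are undisturbed.

```bash
python3 -c "
from cell import ticket
print(ticket.hand_in())"
```

```text
the job is handed in; nothing more can be done
None
```

I handed the job in at about 23 s on the robot clock, with no verdict returned: the cover is square on the mat, the left-hand bracket is in the orange tray and the right-hand one in the blue, and the bottle, screwdriver and tape were not touched.

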